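Put the shaker, the jar and the glass back on their own stands

ROBOT

A 6-joint arm with a two-finger parallel gripper is mounted at the origin on a cart in front of the work surface, level with it; the furniture and walls round the work are solid. World frame = base frame: x ahead of the robot, y to its left, z up, the work surface at z = 0. Lengths are in m, angles in rad, forces in N, time in s.
With the tool pointing down it reaches from about 0.325 to 0.9 m from the base axis. Payload 6.1 kg.
Tool frame: the origin (TCP) lies between the finger pads; the fingertips stand bot.finger_overhang ahead of it and the grasp point (between the pads) lies 11 mm behind it (bot.finger_overhang is the distance from the TCP to the fingertips, in m); z points along the fingers, y is the direction in which the jaws open and shut (so a half turn about z gives the same grasp; the last joint's range is limited). The gripper opens to 87 mm and grips with 3 to 60 N. Pads are 19 mm wide; open, the fingers measure 117 mm over their backs; the gripper's body (75 mm by 190 mm) begins 51 mm behind the grasp point.
Start: joints at [1.089, 0.22, 1.526, -0, 1.395, -0.126], TCP at [0.218, 0.586, 0.231] pointing down, gripper open.
Joint ranges: [-2.98, 2.98], [-0.91, 2.08], [0.09, 2.57], [-1.24, 4.39], [0.2, 2.65], [-2.68, 2.68]. Speed limits (rad/s): [2.57, 2.57, 3.01, 3.14, 3.14, 3.14].

INTERFACE

Orientations are given as a unit quaternion [w, x, y, z].
In Python, from cell import bot, vision, ticket, finder gives the robot as it stands.
- The arm moves only by the shell command python3 -m jog 'ROWS' [FORCE]. ROWS is JSON, a list of rows, each a list of 7 numbers: the shift along the tool's x, y, z in cm, then the turn, a rotation vector about the tool's x, y, z in rad, then the gripper's target within -1 to 1 (fully open at 1, half-way at 0, shut at -1). In form: [[x, y, z, rx, ry, rz, jaw], ...]. A call has 1 to 12 rows; each row shifts and turns the commanded pose from where the row before left it, along the tool's axes as they then stand; what a row does not reach is not made up. A row lasts 1/8 s, in which the tool goes at most 62.5 mm and 10.7 degrees, less where a joint would pass 70% of its speed; a pose out of reach is approached as far as the arm can. A call with a gripper value outside its range is refused whole. The fingers move at their own pace and stop on an object; FORCE is the grip in N (left out, the last holds). Time passes only in rows, so rows that do not move let the fingers close. It gives the time, the measured TCP pose, the force and the opening at its end, in the units of the state.
- bot.observe(): the state, without advancing time (a new reading comes with each control period).
- vision.get_image(name): name is "side" or "top"; returns the picture (480x640x3 uint8, red, green, blue); there is no depth.
- vision.camera_model(name): a dict with "mtx" (3x3 intrinsics, pixels), "R" (3x3) and "t" (3): a world point X has camera coordinates R X + t. Camera axes: x right, y down, z forward; pixel columns grow to the right and rows downward; lengths in m; the calibration is good to about 2 mm. A picture is of the moment at which its call begins. camera_model takes no time and is no camera call.
- ticket.job_done(): hands the job in, once; it reports no verdict.
Trained networks look in the newest picture that a camera, given by its name, has taken for a name from the list of things; names that differ only in an ending like _2 or _b are one class to them, and where a whole thing is asked for, a point or a joint stands for the part that bears it (a point fixed in the world has none). Each returns a list of dicts, best first, with "confidence" (0 to 1); they miss things now and then, are a little off and sometimes report something else, mostly with a low value. They report only what shows in the picture. A call takes as long as a camera call. They do not tell look-alikes from the thing itself.
- finder.look_for(camera, thing): "extent" ([left, top, right, bottom] in pixels, round what is visible of it).
- finder.silhouettes(camera, thing): "region" (480x640 bool, what is visible of it) and "extent" ([left, top, right, bottom] in pixels, round what is visible of it).
The state is a dict: "t": time; "joints": joint angles; "joint_vel": joint speeds; "joint_torque": joint torques, N m; "ee_pos": TCP position; "ee_rot": TCP orientation; "ft_force": force on the tool from outside, world axes, zero at the start; "wrist_torque": the same for the moment, N m; "gripper_width": finger opening in m.
Only numpy, scipy, OpenCV 4.12 (cv2) and the standard library are available. Lean on these libraries where they do the work, as an engineer would, in place of code of your own. Each camera call takes 0.05 s, during which the arm holds its last target. There are 200 camera calls.

TASK

The salt shaker, the spice jar and the drinking glass left of the drying rack have been stood on each other's places. Sort them out, keeping them upright, using any free spot on the way: the shaker belongs in the middle of the small round wooden dish, the jar in the middle of the small square wooden tray, and that glass in the middle of the green coaster. Do not knock over or shift the mugs and the other glasses.

Things in the scene. Friction and masses are not known exactly. Their poses are not given: they have to be found in the camera images.
- shaker: Salt shaker of clear glass with grey contents and a metal domed cap, round, 44 mm in diameter, 90 mm tall, upright; its widest part is below 70 mm, the cap above is 34 to 40 mm wide. Origin: centre of its underside; z up. Loose, about 0.1 kg. Starts standing on the coaster.
- spice_jar: Clear glass spice jar with green dried herbs, a printed label and a flat white lid, round, 47 mm in diameter over its whole height of 98 mm (slightly necked under the lid, which is the top 20 mm). Origin: centre of its underside; z up. Loose, about 0.11 kg. Starts standing in the round dish.
- tumbler: Ribbed pale green drinking glass standing upside down on its rim, round, 69 mm in diameter at the foot and 60 mm at the top, 104 mm tall; about 66 mm wide at 70 mm height. Origin: centre of its underside (the rim); z up. Loose, about 0.19 kg. Starts standing in the square tray. It is the only such glass on the worktop to the left of the black drying rack.
- round_dish: The shaker's place: fixed round wooden dish, 88 mm outer diameter, 12 mm high, with a flat inner floor about 76 mm across, 5 mm above its origin, inside a low rim. Origin: centre of its underside; z up.
- square_tray: The spice jar's place: fixed square wooden tray, 92 x 92 x 12 mm outside, with a flat inner floor 82 x 82 mm, 5 mm above its origin, inside a low rim. Origin: centre of its underside; z up, x and y along its sides.
- coaster: The glass's place: fixed thin square green coaster lying singly on the worktop (not the stack at the back), 98 x 98 mm, flat top 6 mm above its origin. Origin: centre of its underside; z up, x and y along its sides.
- green_mug: Bystander: large green mug, upside down, 89 mm in diameter, 91 mm tall, with a handle to its own -y. Origin: underside, mid-length of body and handle together (the body's centre is 18 mm to its own +y). Loose; not to be disturbed.
- grey_mug: Bystander: large grey mug, upside down, of the same shape and size as the green mug, origin likewise. Loose; not to be disturbed.
- rack_glass: Bystander: another glass like the task's one, 69 mm in diameter, 104 mm tall, standing on the drying rack (a flat black tray fixed on the worktop, 0.455 to 0.755 m ahead and from 0.105 m left to 0.235 m right of the robot's centre line; its floor is 4 mm above the worktop, its rim 22 mm; things can be set down on its free part, and about 0.54 m ahead and 0.02 m left is always free). Origin: centre of its underside. Loose; not to be disturbed.
Mind the look-alikes: they are no part of the job. Leave any blue or turquoise look-alike of the spice_jar alone.

How it is judged:
At the end, for the whole second after the job is handed in: Shaker on the round dish, spice jar on the square tray, glass on the coaster: each within 15 mm of the centre of its place, resting on it (height within 4 mm), upright within 0.1 rad, released and at rest; the two mugs and the glass on the rack within 30 mm of where they stood (horizontal distance between shaker and round_dish below 0.015 m and z of shaker in the frame of round_dish between 0.001 and 0.009 m and angle between each of shaker, spice_jar, tumbler's own z axis and vertical below 0.1 rad and linear speed of each of shaker, spice_jar, tumbler below 0.02 m/s and contact force between each of shaker, spice_jar, tumbler and the fingers below 0.1 N and horizontal distance between spice_jar and square_tray below 0.015 m and z of spice_jar in the frame of square_tray between 0.001 and 0.009 m and horizontal distance between tumbler and coaster below 0.015 m and z of tumbler in the frame of coaster between 0.002 and 0.01 m and distance of each of green_mug, grey_mug, rack_glass from where it was at the start of the episode below 0.03 m); the robot touches nothing.
It fails at once if the shaker, the jar or the glass is tipped by more than 0.5 rad (angle between any of shaker, spice_jar, tumbler's own z axis and vertical above 0.5 rad).
It fails at once if a mug or the glass on the rack is shifted by more than 30 mm or knocked over (distance of any of green_mug, grey_mug, rack_glass from where it was at the start of the episode above 0.03 m or angle between any of green_mug, grey_mug, rack_glass's own z axis and vertical above 0.3 rad).
It also fails if it takes over 109 s, if anything falls off the work surface, if the arm or the gripper's body presses on something with over 40 N, if the wrist force passes 120 N, or if a joint passes its speed limit or range.

## Working session

There is one attempt and no reset: what is moved stays moved. The work goes in short steps, Python scripts to look and compute and a shell command to move; the robot and the scene stay as the last step left them, time stands still between calls to the robot, and variables do not carry over. Pictures are saved under pics/ and viewed, about 12 in all and at most 16, crops included, and the job is handed in when it is done.

```bash
mkdir -p pics; ls; python3 - <<'E'
from cell import bot,vision,ticket,finder
import cv2
for n in("top","side"):
    cv2.imwrite(f"pics/{n}0.png",vision.get_image(n)[:,:,::-1]); m=vision.camera_model(n); print(n,m)
s=bot.observe();print(s,bot.finger_overhang)
E
```

```text
pics
top {'mtx': array([[525.05543104,   0.        , 318.1331136 ],
       [  0.        , 525.05543104, 236.30579085],
       [  0.        ,   0.        ,   1.        ]]), 'R': array([[ 0.00945411, -0.99988491,  0.01186512],
       [-0.99195205, -0.01087601, -0.12614611],
       [ 0.12626063, -0.01057703, -0.99194071]]), 't': array([0.26377212, 0.57551016, 1.06846646])}
side {'mtx': array([[450.43095541,   0.        , 317.72152895],
       [  0.        , 450.43095541, 233.40900881],
       [  0.        ,   0.        ,   1.        ]]), 'R': array([[ 0.84287912, -0.53767476, -0.02146256],
       [-0.27196621, -0.39124988, -0.87918025],
       [ 0.46431581,  0.74687976, -0.47600572]]), 't': array([-0.34539841,  0.29704292,  0.45860459])}
{'t': 0.1, 'joints': array([ 1.08890663e+00,  2.21159755e-01,  1.52751690e+00, -1.31841627e-05,
        1.39470350e+00, -1.26091365e-01]), 'joint_vel': array([ 0.00052359, -0.00248119, -0.00306948,  0.00019641,  0.00052015,
        0.00102021]), 'joint_torque': array([ 6.26495639e-04, -4.95937371e+01, -3.88523555e+01,  7.01968814e-02,
        5.14109794e-02, -5.01221098e-05]), 'ee_pos': array([0.21745411, 0.5853568 , 0.22952822]), 'ee_rot': array([-2.61333761e-04,  1.76961077e-01,  9.84217445e-01, -8.54710467e-04]), 'ft_force': array([-0.35251173,  0.02426886,  1.26090147]), 'wrist_torque': array([ 0.03509737, -0.00684861, -0.00808545]), 'gripper_width': 0.0871287127833468} 0.008
```

View pics/top0.png

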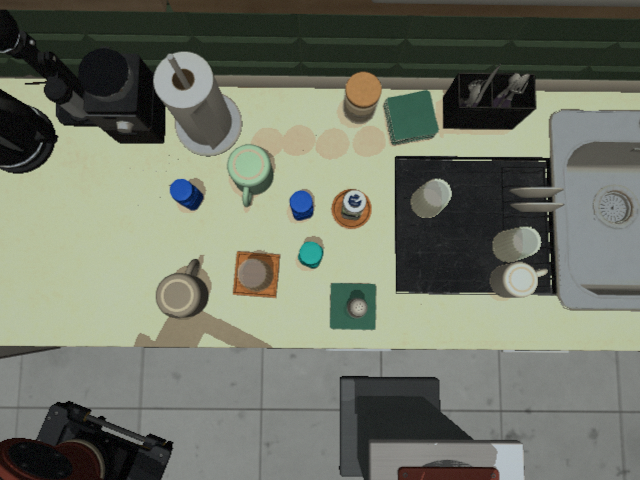

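View pics/side0.png

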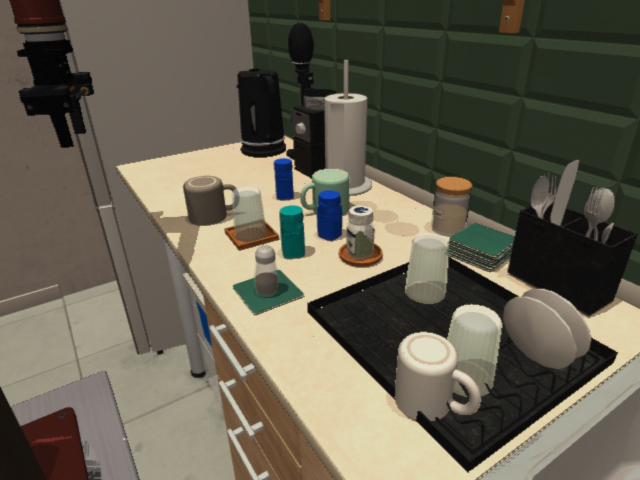

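```bash
cat > h.py <<'E'
from cell import bot,vision,ticket,finder
import numpy as np,cv2
from scipy.optimize import least_squares
M={n:vision.camera_model(n) for n in("top","side")}
def proj(n,P):
    m=M[n];c=np.atleast_2d(P)@m["R"].T+m["t"];u=c@m["mtx"].T;return u[:,:2]/u[:,2:]
def ground(n,uv,z):
    m=M[n];d=m["R"].T@np.linalg.inv(m["mtx"])@np.r_[uv,1];o=-m["R"].T@m["t"];return o+d*(z-o[2])/d[2]
a=np.linspace(0,2*np.pi,72)
def cyl(p,prof,z0=0):
    return np.vstack([np.c_[p[0]+r*np.cos(a),p[1]+r*np.sin(a),0*a+z0+z] for r,z in prof])
def sq(p,s,h):
    c,si=np.cos(p[2]),np.sin(p[2]);q=np.array([[-1,-1],[-1,1],[1,1],[1,-1]])*s/2
    q=q@np.array([[c,si],[-si,c]])+p[:2];return np.vstack([np.c_[q,np.full(4,z)] for z in(0,h)])
def box(n,P):
    u=proj(n,P);return np.r_[u.min(0),u.max(0)]
SH=dict(shaker=[(.022,0),(.022,.06),(.017,.085),(.010,.09)],spice_jar=[(.0235,0),(.0235,.098)],tumbler=[(.0345,0),(.030,.104)],
 round_dish=[(.04,0),(.044,.012)],rack_glass=[(.0345,0),(.030,.104)])
def fit(boxes,shape,p0):  # boxes {cam:[l,t,r,b]}
    f=lambda p:np.concatenate([box(n,shape(p))-b for n,b in boxes.items()])
    r=least_squares(f,p0,loss="soft_l1",x_scale=.01);return r.x,np.round(r.fun,1)
E
python3 - <<'E'
from h import *
for n in("top","side"): vision.get_image(n)
near=dict(shaker=(357,306),spice_jar=(352,205),tumbler=(256,271),round_dish=(352,208),square_tray=(257,274),coaster=(353,306))
for k,uv in near.items():
    B={}
    p0=ground("top",uv,.03)
    for n in("top","side"):
        t=proj(n,p0)[0]
        for d in finder.silhouettes(n,k):
            e=d["extent"];print(k,n,np.round(e),round(d["confidence"],2))
            if n not in B and abs((e[0]+e[2])/2-t[0])<25 and abs((e[1]+e[3])/2-t[1])<35:
                B[n]=np.array(e,float)
                if k in("square_tray","coaster"):
                    c=np.argwhere(d["region"])[:,::-1].astype(np.float32);r=cv2.minAreaRect(cv2.convexHull(c));print("  rect",r)
    if k=="square_tray":sh=lambda p:sq(p,.092,.012);q=[*p0[:2],.03]
    elif k=="coaster":sh=lambda p:sq(p,.098,.006);q=[*p0[:2],.03]
    else:
        z0=dict(shaker=.006,spice_jar=.005,tumbler=.005).get(k,0);sh=lambda p:cyl(p,SH[k],z0);q=p0[:2]
    x,res=fit(B,sh,q);print("  =>",k,np.round(x,4),res)
    for n in B:print("   only",n,np.round(fit({n:B[n]},sh,q)[0],4))
for nm,uv,z in (("blue1",(182,187),.098),("blue2",(301,198),.098),("turq",(310,247),.098),("greenmug",(249,161),.09),("greymug",(180,291),.09),("rackglass",(437,189),.104),("towel",(185,80),.2)):print(nm,np.round(ground("top",uv,z),3))
E
```

```text
shaker top [344. 298. 364. 320.] 0.63
shaker side [253. 248. 280. 297.] 0.83
  => shaker [0.4249 0.1923] [-0.1 -1.6  3.  -1.2 -2.1 -4.7 -0.9  1.3]
   only top [0.4221 0.1955]
   only side [0.4272 0.1909]
spice_jar top [297. 239. 325. 266.] 0.94
spice_jar top [338. 191. 365. 220.] 0.79
spice_jar top [170. 181. 202. 213.] 0.77
spice_jar top [291. 188. 314. 224.] 0.62
spice_jar top [329. 192. 374. 230.] 0.58
spice_jar side [280. 205. 304. 257.] 0.97
spice_jar side [348. 205. 375. 262.] 0.81
spice_jar side [271. 158. 294. 200.] 0.79
spice_jar side [315. 191. 341. 239.] 0.78
spice_jar side [227. 224. 278. 246.] 0.4
  => spice_jar [0.6354 0.1999] [ 1.  -1.7  1.1  0.1 -0.5 -0.4 -1.9 -1.5]
   only top [0.6336 0.2021]
   only side [0.6349 0.1952]
tumbler top [237. 260. 274. 291.] 0.86
tumbler side [230. 185. 266. 241.] 0.69
  => tumbler [0.4887 0.398 ] [-0.4 -1.6 -0.2  1.7  0.   0.1  0.3  2.5]
   only top [0.4883 0.3975]
   only side [0.4916 0.4052]
round_dish top [328. 189. 370. 228.] 0.68
round_dish side [338. 243. 381. 266.] 0.6
  => round_dish [0.6375 0.2026] [ 1.1 -0.4 -0.3  0.4 -0.6 -3.
[... 299 characters left out ...]
81311035156), (24.129844665527344, 52.29005432128906), 83.9909896850586)
  => square_tray [ 0.4883  0.4005 -0.0076] [ 0.  -1.   0.9 -1.6 -7.3 -4.2 -1.1  1.8]
   only top [0.4856 0.4019 0.0382]
   only side [ 0.4953  0.3873 -0.648 ]
coaster top [238. 257. 275. 290.] 0.18
coaster side [229. 265. 302. 315.] 0.81
  rect ((267.2890930175781, 290.7783203125), (35.8900032043457, 63.53065872192383), 69.62356567382812)
  => coaster [ 0.4272  0.2022 -0.018 ] [-0.3  1.6  0.3 -0.9]
   only side [ 0.4272  0.2022 -0.018 ]
blue1 [0.661 0.543 0.098]
blue2 [0.642 0.305 0.098]
turq [0.543 0.286 0.098]
greenmug [0.718 0.412 0.09 ]
greymug [0.455 0.54  0.09 ]
rackglass [0.662 0.034 0.104]
towel [0.84 0.52 0.2 ]
```

```bash
python3 - <<'E'
from h import *
im=vision.get_image("top")
hsv=cv2.cvtColor(im,cv2.COLOR_RGB2HSV)
def seg(lo,hi,b):
    m=cv2.inRange(hsv,lo,hi);k=np.zeros_like(m);k[b[1]:b[3],b[0]:b[2]]=m[b[1]:b[3],b[0]:b[2]]
    k=cv2.morphologyEx(k,cv2.MORPH_OPEN,np.ones((3,3)));return cv2.convexHull(np.argwhere(k)[:,::-1].astype(np.float32))
for nm,b,lo,hi,z in (("coaster",(320,275,390,340),(60,80,40),(95,255,160),.006),("tray",(225,245,285,305),(5,110,60),(20,255,255),.012)):
    h=seg(lo,hi,b);r=cv2.minAreaRect(h);c=cv2.boxPoints(r)
    print(nm,r,np.round(ground("top",r[0],z),4),[np.round(np.linalg.norm(ground("top",c[i],z)-ground("top",c[i-1],z)),4) for i in range(4)])
h=seg((5,110,60),(20,255,255),(322,180,382,235));e=cv2.fitEllipse(h);print("dish",e,np.round(ground("top",e[0],.010),4))
S=5;x0,y0=225,180
big=cv2.resize(im[y0:300+40,x0:385],None,fx=S,fy=S,interpolation=cv2.INTER_CUBIC)
def dr(P,col):
    u=((proj("top",P)-[x0,y0]+.5)*S).astype(int)
    cv2.polylines(big,[u.reshape(-1,1,2)],True,col,1)
for k,p,z in(("shaker",(.4249,.1923),.006),("spice_jar",(.6354,.1999),.005),("tumbler",(.4887,.398),.005),("round_dish",(.6375,.2026),0)):
    for q in SH[k]: dr(cyl(p,[q],z),(255,0,0))
dr(sq([.4856,.4019,.0382],.092,.012)[4:],(255,0,255));dr(sq([.4272,.2022,-.018],.098,.006)[4:],(255,0,255))
cv2.imwrite("pics/crop.png",cv2.resize(big,(600,600))[:,:,::-1])
E
```

```text
coaster ((352.4999694824219, 305.9999694824219), (42.99999237060547, 43.99999237060547), 0.0) [0.4281 0.195  0.006 ] [np.float64(0.0909), np.float64(0.0925), np.float64(0.0918), np.float64(0.0926)]
tray ((255.94186401367188, 274.1688537597656), (42.96828842163086, 43.31480407714844), 4.969740867614746) [0.4932 0.4006 0.012 ] [np.float64(0.0907), np.float64(0.0918), np.float64(0.0917), np.float64(0.0917)]
dish ((350.9373474121094, 208.64186096191406), (38.52547836303711, 39.30485153198242), 108.25162506103516) [0.6371 0.1989 0.01  ]
```

View pics/crop.png

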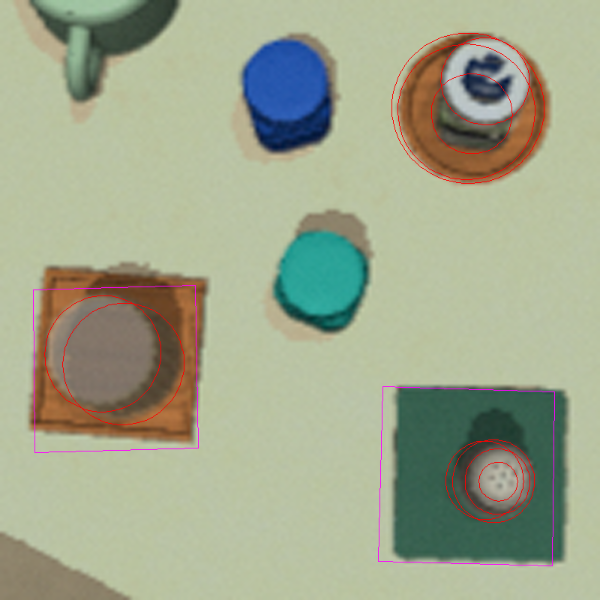

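```bash
python3 - <<'E'
from h import *
for nm,uv,z in (("jar",(353.8,201.4),.103),("shaker",(357.6,307),.096),("tumbler",(252,272.8),.109),("coaster",(352.7,306.6),.006),("tray",(256.2,273.9),.012),("dish",(350.6,208.3),.012)):print(nm,np.round(ground("top",uv,z),4))
E
python3 -m jog '[[0,0,0,0,0,-0.178,0.6],[0,0,0,0,0,-0.178,0.6],[0,0,0,0,0,0,0.6]]' 15
```

```text
jar [0.6349 0.2001 0.103 ]
shaker [0.4267 0.1919 0.096 ]
tumbler [0.4906 0.398  0.109 ]
coaster [0.4269 0.1945 0.006 ]
tray [0.4938 0.4001 0.012 ]
dish [0.6375 0.1998 0.012 ]
t: 1.23
ee_pos: [0.2177, 0.5858, 0.2305]
ee_rot: [-0.0, 0.001, 1.0, -0.0]
ft_force: [0.5, -0.5, -0.1]
gripper_width: 0.0711
```

```bash
python3 -m jog '[[-2.3,-4.4,0,0,0,0,0.6],[-2.3,-4.4,0,0,0,0,0.6],[-2.3,-4.4,0,0,0,0,0.6],[-2.3,-4.4,0,0,0,0,0.6],[-2.3,-4.4,0,0,0,0,0.6],[-2.3,-4.4,0,0,0,0,0.6],[-2.3,-4.4,0,0,0,0,0.6],[-2.3,-4.4,0,0,0,0,0.6],[-2.4,-4.2,0,0,0,0,0.6],[0,0,0,0,0,0,0.6],[0,0,0,0,0,0,0.6]]'
```

```text
t: 2.6
ee_pos: [0.4256, 0.1921, 0.2306]
ee_rot: [-0.0, 0.001, 1.0, 0.0]
ft_force: [0.1, -0.0, 0.3]
gripper_width: 0.0698
```

Descend to TCP z 0.045 and grip.

```bash
python3 -m jog '[[0,0,4,0,0,0,0.6],[0,0,4,0,0,0,0.6],[0,0,4,0,0,0,0.6],[0,0,3.5,0,0,0,0.6],[0,0,2,0,0,0,0.6],[0,0,1,0,0,0,0.6],[0,0,0,0,0,0,0.6],[0,0,0,0,0,0,-0.3],[0,0,0,0,0,0,-0.3],[0,0,0,0,0,0,-0.3],[0,0,0,0,0,0,-0.3]]' 10 && python3 -m jog '[[0,0,0,0,0,0,-0.3],[0,0,0,0,0,0,-0.3],[0,0,-1,0,0,0,-0.3],[0,0,-2,0,0,0,-0.3],[0,0,-2,0,0,0,-0.3],[0,0,0,0,0,0,-0.3]]'
python3 - <<'E'
from h import *
cv2.imwrite("pics/s1.png",vision.get_image("side")[130:330,180:430,::-1].repeat(2,0).repeat(2,1))
E
```

```text
t: 3.98
ee_pos: [0.4261, 0.1917, 0.0459]
ee_rot: [0.0, -0.0, 1.0, -0.0]
ft_force: [-0.5, -1.5, 3.0]
gripper_width: 0.0411
t: 4.72
ee_pos: [0.4271, 0.1924, 0.0972]
ee_rot: [0.002, -0.0, 1.0, 0.001]
ft_force: [0.3, 0.5, -0.6]
gripper_width: 0.0409
```

View pics/s1.png

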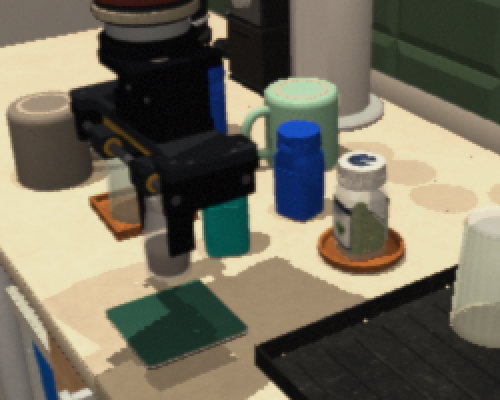

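```bash
python3 -m jog '[[-3.4,-1.4,0,0,0,0,-0.3],[-3.4,-1.4,0,0,0,0,-0.3],[-3.5,-1.4,0,0,0,0,-0.3],[0,0,0,0,0,0,-0.3],[0,0,3,0,0,0,-0.3],[0,0,1.7,0,0,0,-0.3],[0,0,0.5,0,0,0,-0.3],[0,0,0.3,0,0,0,-0.3],[0,0,0,0,0,0,-0.3],[0,0,0,0,0,0,-0.3]]'
```

```text
t: 6.02
ee_pos: [0.5294, 0.15, 0.0413]
ee_rot: [0.001, -0.0, 1.0, 0.0]
ft_force: [0.1, 0.4, -0.8]
gripper_width: 0.0405
```

```bash
python3 -m jog '[[0,0,0.1,0,0,0,-0.3],[0,0,0.1,0,0,0,-0.3],[0,0,0,0,0,0,-0.3]]' && python3 -m jog '[[0,0,0,0,0,0,0.3],[0,0,0,0,0,0,0.6],[0,0,0,0,0,0,0.6],[0,0,0,0,0,0,0.6],[0,0,-3,0,0,0,0.6],[0,0,-5,0,0,0,0.6],[0,0,-6,0,0,0,1],[0,0,-6,0,0,0,1],[0,0,0,0,0,0,1]]'
```

```text
t: 6.4
ee_pos: [0.5299, 0.15, 0.0404]
ee_rot: [0.001, -0.0, 1.0, 0.0]
ft_force: [-3.6, -0.7, 9.7]
gripper_width: 0.0409
t: 7.52
ee_pos: [0.5323, 0.1504, 0.2452]
ee_rot: [0.006, -0.0, 1.0, 0.001]
ft_force: [0.6, -0.4, -0.4]
gripper_width: 0.0855
```

```bash
python3 -m jog '[[0.8,5,0,0,0,0,1],[0.8,5,0,0,0,0,1],[0.8,5,0,0,0,0,1],[0.8,5,0,0,0,0,1],[0.8,4.8,0,0,0,0,1],[0,0,0,0,0,0,1],[0,0,0,0,0,0,1],[0,0,0,0,0,0,1]]' 15
python3 - <<'E'
from h import *
for n in("top","side"):vision.get_image(n)
p0=np.array([.53,.15,.04]);B={}
for n in("top","side"):
    t=proj(n,p0)[0]
    for d in finder.look_for(n,"shaker"):
        e=d["extent"];print(n,np.round(e),round(d["confidence"],2),np.round(t))
        if n not in B and abs((e[0]+e[2])/2-t[0])<25 and abs((e[1]+e[3])/2-t[1])<35:B[n]=np.array(e,float)
print(fit(B,lambda p:cyl(p,SH["shaker"],0),p0[:2]))
im=vision.get_image("side");cv2.imwrite("pics/s2.png",cv2.resize(im[90:330,180:480],None,fx=2,fy=2)[:,:,::-1])
E
```

```text
t: 8.52
ee_pos: [0.489, 0.3967, 0.238]
ee_rot: [-0.0, 0.001, 1.0, -0.0]
ft_force: [-0.8, -0.2, -0.3]
gripper_width: 0.0865
top [364. 248. 385. 271.] 0.65 [375. 257.]
side [317. 244. 341. 292.] 0.82 [329. 267.]
(array([0.5266561 , 0.14881884]), array([-0.2, -0.9,  2.5, -0.8, -1.8, -3.6, -0.4,  1.9]))
```

View pics/s2.png

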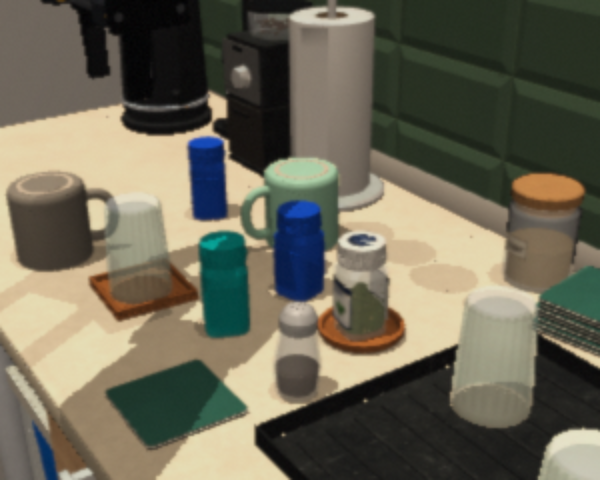

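```bash
python3 -m jog '[[-0.1,0.1,4,0,0,0,1],[0,0,4,0,0,0,1],[0,0,3,0,0,0,1],[0,0,2.5,0,0,0,1],[0,0,2,0,0,0,1],[0,0,1.9,0,0,0,1],[0,0,0,0,0,0,1],[0,0,0,0,0,0,1]]' 15 && python3 -m jog '[[0,0,0,0,0,0,0],[0,0,0,0,0,0,0],[0,0,0,0,0,0,0],[0,0,0,0,0,0,0],[0,0,0,0,0,0,0]]'
```

```text
t: 9.78
ee_pos: [0.4903, 0.3993, 0.0654]
ee_rot: [0.001, -0.0, 1.0, 0.0]
ft_force: [0.1, -0.5, 0.4]
gripper_width: 0.087
t: 10.4
ee_pos: [0.49, 0.3993, 0.065]
ee_rot: [0.0, -0.0, 1.0, 0.0]
ft_force: [-0.7, 0.6, 2.2]
gripper_width: 0.0626
```

```bash
python3 -m jog '[[0,0,-1,0,0,0,0],[0,0,-3,0,0,0,0],[0,0,-4,0,0,0,0],[0,0,-4,0,0,0,0],[0.5,-1.6,0,0,0,0,0],[1.3,-4,0,0,0,0,0],[1.4,-4.5,0,0,0,0,0],[1.4,-4.5,0,0,0,0,0],[1.3,-4,0,0,0,0,0],[0.5,-1.8,0,0,0,0,0],[0,0,0,0,0,0,0],[0,0,0,0,0,0,0]]' && python3 -m jog '[[0,0,3,0,0,0,0],[0,0,3,0,0,0,0],[0,0,2,0,0,0,0],[0,0,0,0,0,0,0],[0,0,0,0,0,0,0]]'
python3 - <<'E'
from h import *
im=vision.get_image("side");cv2.imwrite("pics/s3.png",cv2.resize(im[130:330,180:430],None,fx=2.4,fy=2.4)[:,:,::-1])
im=vision.get_image("top");cv2.imwrite("pics/t3.png",im[:,:,::-1])
E
```

```text
t: 11.9
ee_pos: [0.4263, 0.1957, 0.1849]
ee_rot: [0.0, -0.0, 1.0, 0.0]
ft_force: [-0.9, -0.2, -1.1]
gripper_width: 0.0628
t: 12.52
ee_pos: [0.4265, 0.1956, 0.1053]
ee_rot: [0.0, -0.001, 1.0, 0.0]
ft_force: [0.2, 0.2, -1.1]
gripper_width: 0.0626
```

View pics/s3.png

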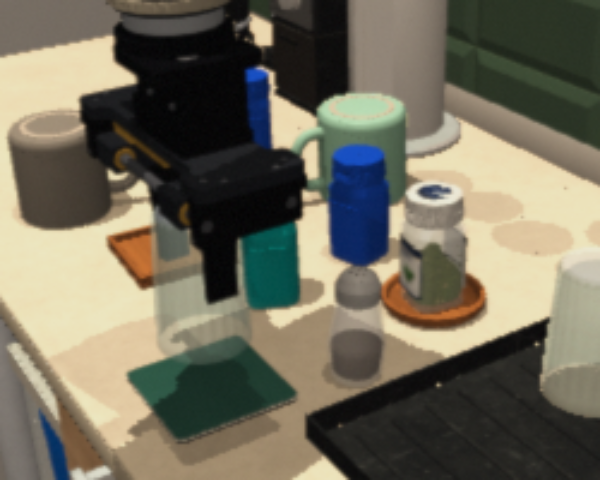

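```bash
python3 -m jog '[[0,0,2,0,0,0,0],[0,0,1.2,0,0,0,0],[0,0,0.3,0,0,0,0],[0,0,0.2,0,0,0,0],[0,0,0.2,0,0,0,0],[0,0,0.1,0,0,0,0],[0,0,0,0,0,0,0]]' && python3 -m jog '[[0,0,0,0,0,0,0.3],[0,0,0,0,0,0,0.7],[0,0,0,0,0,0,1],[0,0,0,0,0,0,1],[0,0,0,0,0,0,1],[0,0,-2,0,0,0,1],[0,0,-4,0,0,0,1],[0,0,-6,0,0,0,1],[0,0,-6,0,0,0,0.6],[0,0,0,0,0,0,0.6]]'
```

```text
t: 13.5
ee_pos: [0.4262, 0.195, 0.0655]
ee_rot: [0.0, -0.0, 1.0, 0.0]
ft_force: [-2.4, -0.4, 4.8]
gripper_width: 0.0626
t: 14.75
ee_pos: [0.4291, 0.1958, 0.2506]
ee_rot: [0.005, -0.0, 1.0, 0.001]
ft_force: [0.5, 0.0, -0.5]
gripper_width: 0.0745
```

```bash
python3 -m jog '[[-4,0,0,0,0,0,0.6],[-4.3,0.1,0,0,0,0,0.6],[-4.5,0.1,0,0,0,0,0.6],[-4.5,0.1,0,0,0,0,0.6],[-3.5,0.1,0,0,0,0,0.6],[0,0,0,0,0,0,0.6],[0,0,0,0,0,0,0.6],[0,0,0,0,0,0,0.6]]' 10
python3 - <<'E'
from h import *
for n in("top","side"):vision.get_image(n)
for k,p0,z in(("tumbler",(.427,.1945,.05),.006),("coaster",(.427,.1945,.003),0)):
  B={}
  for n in("top","side"):
    t=proj(n,p0)[0]
    for d in finder.look_for(n,k):
        e=d["extent"]
        if n not in B and abs((e[0]+e[2])/2-t[0])<25 and abs((e[1]+e[3])/2-t[1])<35:B[n]=np.array(e,float);print(k,n,np.round(e),round(d["confidence"],2))
  sh=(lambda p:cyl(p,SH[k],z)) if k=="tumbler" else (lambda p:sq([p[0],p[1],-.015],.098,.006))
  if B:print(k,fit(B,sh,p0[:2]),[(n,np.round(fit({n:B[n]},sh,p0[:2])[0],4)) for n in B])
im=vision.get_image("side")[130:330,180:430]; t=vision.get_image("top")[170:350,220:400]
cv2.imwrite("pics/s4.png",np.hstack([cv2.resize(im,(400,320)),cv2.resize(t,(320,320),interpolation=2)])[:,:,::-1])
E
```

```text
t: 15.75
ee_pos: [0.6328, 0.1991, 0.2445]
ee_rot: [-0.0, -0.0, 1.0, -0.0]
ft_force: [0.3, -0.2, 0.2]
gripper_width: 0.0692
tumbler top [340. 290. 368. 322.] 0.72
tumbler side [247. 231. 286. 297.] 0.95
tumbler (array([0.42929345, 0.1972338 ]), array([-5.3, -1.2,  2.6,  0.1, -2. , -2. ,  0.5,  3. ])) [('top', array([0.4282, 0.1984])), ('side', array([0.4332, 0.202 ]))]
coaster top [327. 285. 375. 332.] 0.88
coaster (array([0.42343534, 0.19776296]), array([ 0.5, -0.3, -0.5,  0.3])) [('top', array([0.4234, 0.1978]))]
```

View pics/s4.png

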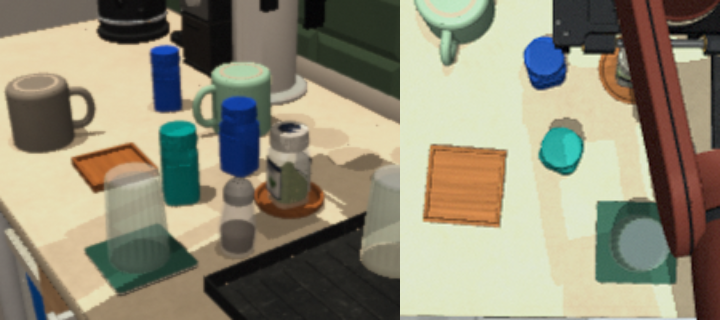

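```bash
python3 -m jog '[[-0.1,0,4,0,0,0,0.6],[0,0,4.5,0,0,0,0.6],[0,0,4,0,0,0,0.6],[0,0,3,0,0,0,0.6],[0,0,2,0,0,0,0.6],[0,0,2.1,0,0,0,0.6],[0,0,0,0,0,0,0.6],[0,0,0,0,0,0,0.6]]' 10 && python3 -m jog '[[0,0,0,0,0,0,-0.3],[0,0,0,0,0,0,-0.3],[0,0,0,0,0,0,-0.3],[0,0,0,0,0,0,-0.3],[0,0,0,0,0,0,-0.3]]'
```

```text
t: 17.15
ee_pos: [0.6356, 0.1991, 0.0496]
ee_rot: [0.001, -0.0, 1.0, 0.0]
ft_force: [-0.8, 0.3, -0.0]
gripper_width: 0.0701
t: 17.77
ee_pos: [0.6351, 0.1991, 0.0491]
ee_rot: [0.0, -0.0, 1.0, 0.0]
ft_force: [-0.4, -1.3, 3.4]
gripper_width: 0.0475
```

```bash
python3 -m jog '[[0,0,-1,0,0,0,-0.3],[0,0,-3,0,0,0,-0.3],[0,0,-4.5,0,0,0,-0.3],[0,0,-4.5,0,0,0,-0.3],[1.4,2,0,0,0,0,-0.3],[2.8,4,0,0,0,0,-0.3],[3,4.2,0,0,0,0,-0.3],[3,4.2,0,0,0,0,-0.3],[2.6,3.7,0,0,0,0,-0.3],[1.4,2,0,0,0,0,-0.3],[0,0,0,0,0,0,-0.3],[0,0,0,0,0,0,-0.3]]' && python3 -m jog '[[0,0,3,0,0,0,-0.3],[0,0,4,0,0,0,-0.3],[0,0,2,0,0,0,-0.3],[0,0,0,0,0,0,-0.3],[0,0,0,0,0,0,-0.3]]'
python3 - <<'E'
from h import *
im=vision.get_image("side");cv2.imwrite("pics/s5.png",cv2.resize(im[100:300,160:410],None,fx=2.4,fy=2.4)[:,:,::-1])
E
```

```text
t: 19.27
ee_pos: [0.4923, 0.3994, 0.1776]
ee_rot: [-0.001, -0.0, 1.0, -0.001]
ft_force: [0.2, 0.7, -1.0]
gripper_width: 0.047
t: 19.9
ee_pos: [0.4939, 0.4002, 0.0901]
ee_rot: [0.001, 0.0, 1.0, 0.001]
ft_force: [0.1, 0.1, -0.8]
gripper_width: 0.0474
```

View pics/s5.png

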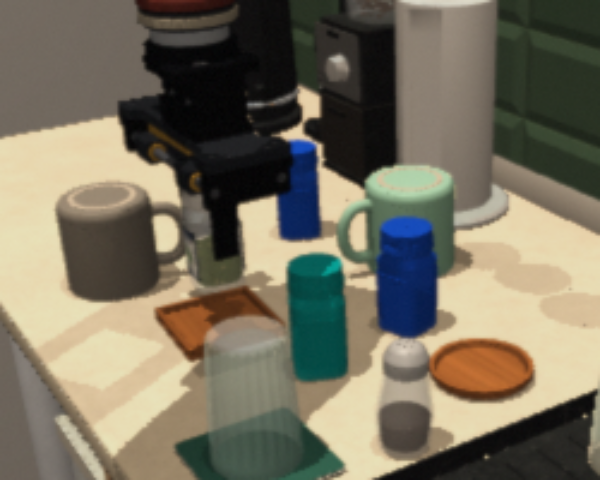

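The jar hangs upright above the tray (crop 215,245; tray 220,320), and the dish is empty. Lower and release.

```bash
python3 -m jog '[[0,0,2,0,0,0,-0.3],[0,0,1.3,0,0,0,-0.3],[0,0,0.3,0,0,0,-0.3],[0,0,0.2,0,0,0,-0.3],[0,0,0.2,0,0,0,-0.3],[0,0,0.1,0,0,0,-0.3],[0,0,0,0,0,0,-0.3]]' && python3 -m jog '[[0,0,0,0,0,0,0.2],[0,0,0,0,0,0,0.6],[0,0,0,0,0,0,0.6],[0,0,0,0,0,0,0.6],[0,0,-2,0,0,0,0.6],[0,0,-4,0,0,0,0.6],[0,0,-6,0,0,0,0.6],[0,0,-6,0,0,0,0.6],[0,0,0,0,0,0,0.6]]'
```

```text
t: 20.82
ee_pos: [0.4932, 0.4002, 0.0491]
ee_rot: [0.0, -0.0, 1.0, 0.0]
ft_force: [-2.5, -2.0, 4.8]
gripper_width: 0.0472
t: 21.95
ee_pos: [0.4961, 0.4021, 0.237]
ee_rot: [0.006, -0.0, 1.0, 0.004]
ft_force: [-0.2, -0.1, -0.7]
gripper_width: 0.0696
```

```bash
python3 -m jog '[[-0.7,-5,0,0,0,0,0.6],[-0.7,-5,0,0,0,0,0.6],[-0.7,-5,0,0,0,0,0.6],[-0.7,-5,0,0,0,0,0.6],[-0.8,-5,0,0,0,0,0.6],[0,0,0,0,0,0,0.6],[0,0,0,0,0,0,0.6],[0,0,0,0,0,0,0.6]]' 10
```

```text
t: 22.95
ee_pos: [0.5285, 0.1511, 0.2275]
ee_rot: [-0.0, -0.001, 1.0, 0.0]
ft_force: [-0.6, 0.6, 1.1]
gripper_width: 0.0696
```

```bash
python3 -m jog '[[-0.1,0,4,0,0,0,0.6],[0,0,4,0,0,0,0.6],[0,0,4,0,0,0,0.6],[0,0,3,0,0,0,0.6],[0,0,2,0,0,0,0.6],[0,0,1.6,0,0,0,0.6],[0,0,0,0,0,0,0.6],[0,0,0,0,0,0,0.6]]' 10 && python3 -m jog '[[0,0,0,0,0,0,-0.3],[0,0,0,0,0,0,-0.3],[0,0,0,0,0,0,-0.3],[0,0,0,0,0,0,-0.3],[0,0,0,0,0,0,-0.3],[0,0,0,0,0,0,-0.3]]'
```

```text
t: 23.95
ee_pos: [0.5304, 0.1504, 0.0424]
ee_rot: [0.001, -0.0, 1.0, 0.0]
ft_force: [0.9, -0.3, -0.4]
gripper_width: 0.0694
t: 24.7
ee_pos: [0.5299, 0.1499, 0.0417]
ee_rot: [0.0, -0.0, 1.0, 0.0]
ft_force: [0.0, 0.9, 1.0]
gripper_width: 0.0405
```

```bash
python3 -m jog '[[0,0,-1,0,0,0,-0.3],[0,0,-3,0,0,0,-0.3],[0,0,-4,0,0,0,-0.3],[-1.8,0.8,0,0,0,0,-0.3],[-3.6,1.7,0,0,0,0,-0.3],[-3.6,1.7,0,0,0,0,-0.3],[-1.7,0.8,0,0,0,0,-0.3],[0,0,0,0,0,0,-0.3],[0,0,3,0,0,0,-0.3],[0,0,2,0,0,0,-0.3],[0,0,0,0,0,0,-0.3],[0,0,0,0,0,0,-0.3]]'
python3 - <<'E'
from h import *
im=vision.get_image("side");cv2.imwrite("pics/s6.png",cv2.resize(im[130:330,200:450],None,fx=2.4,fy=2.4)[:,:,::-1])
E
```

```text
t: 26.2
ee_pos: [0.637, 0.1999, 0.0723]
ee_rot: [0.0, -0.0, 1.0, 0.0]
ft_force: [0.1, -0.1, -0.2]
gripper_width: 0.0402
```

View pics/s6.png

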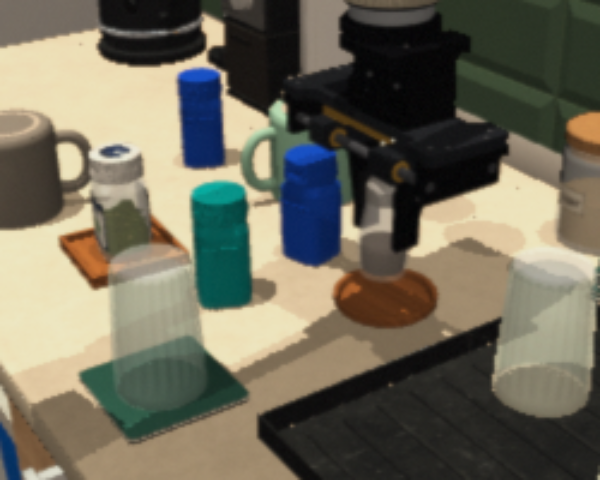

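```bash
python3 -m jog '[[0,0,1.5,0,0,0,-0.3],[0,0,0.6,0,0,0,-0.3],[0,0,0.2,0,0,0,-0.3],[0,0,0.2,0,0,0,-0.3],[0,0,0.1,0,0,0,-0.3],[0,0,0,0,0,0,-0.3]]' && python3 -m jog '[[0,0,0,0,0,0,0.2],[0,0,0,0,0,0,0.6],[0,0,0,0,0,0,0.6],[0,0,0,0,0,0,0.6],[0,0,-2,0,0,0,0.6],[0,0,-4,0,0,0,0.6],[0,0,-6,0,0,0,0.6],[0,0,-6,0,0,0,0.6],[0,-2,0,0,0,0,0.6],[0,0,0,0,0,0,0.6]]' && python3 -m jog '[[3,-5,0,0,0,0,0.6],[3,-5,0,0,0,0,0.6],[3,-5,0,0,0,0,0.6],[3,-5,0,0,0,0,0.6],[3,-5,0,0,0,0,0.6],[0,0,0,0,0,0,0.6],[0,0,0,0,0,0,0.6],[0,0,0,0,0,0,0.6]]'
python3 - <<'E'
from h import *
im={n:vision.get_image(n) for n in("top","side")}
T=dict(shaker=((.6375,.1998),.005),spice_jar=((.4935,.4002),.005),tumbler=((.427,.195),.006))
for k,(p,z) in T.items():
    B={};p0=np.r_[p,.045]
    for n in B or ("top","side"):
        t=proj(n,p0)[0]
        for d in finder.look_for(n,k):
            e=d["extent"]
            if n not in B and abs((e[0]+e[2])/2-t[0])<25 and abs((e[1]+e[3])/2-t[1])<35:B[n]=np.array(e,float)
    print(k,list(B),*[np.round(v,4) for v in fit(B,lambda q:cyl(q,SH[k],z),p)] if B else "")
s=cv2.resize(im["side"][130:330,180:430],(400,320));t=cv2.resize(im["top"][150:350,220:420],(400,400),interpolation=2)
cv2.imwrite("pics/end.png",np.hstack([cv2.copyMakeBorder(s,0,80,0,0,0),t])[:,:,::-1])
E
```

```text
t: 27.0
ee_pos: [0.6374, 0.2, 0.0468]
ee_rot: [0.001, -0.0, 1.0, 0.0]
ft_force: [-1.9, -0.5, 5.5]
gripper_width: 0.0411
t: 28.25
ee_pos: [0.6371, 0.1789, 0.227]
ee_rot: [0.001, 0.001, 1.0, -0.0]
ft_force: [-0.3, 0.6, -1.2]
gripper_width: 0.0698
t: 29.25
ee_pos: [0.4871, -0.0689, 0.225]
ee_rot: [-0.0, -0.001, 1.0, 0.0]
ft_force: [-0.8, -0.3, -0.1]
gripper_width: 0.0697
shaker ['top', 'side'] [0.6368 0.2037] [-0.2 -3.1  2.1 -0.1 -2.1 -4.6 -0.3  1.4]
spice_jar ['top', 'side'] [0.4949 0.3958] [-1.  -0.8  0.1  0.5  3.6  4.  -1.3  1.5]
tumbler ['top', 'side'] [0.4297 0.1975] [-3.8 -1.4  0.7  0.7 -1.6 -1.   2.2  3.2]
```

View pics/end.png

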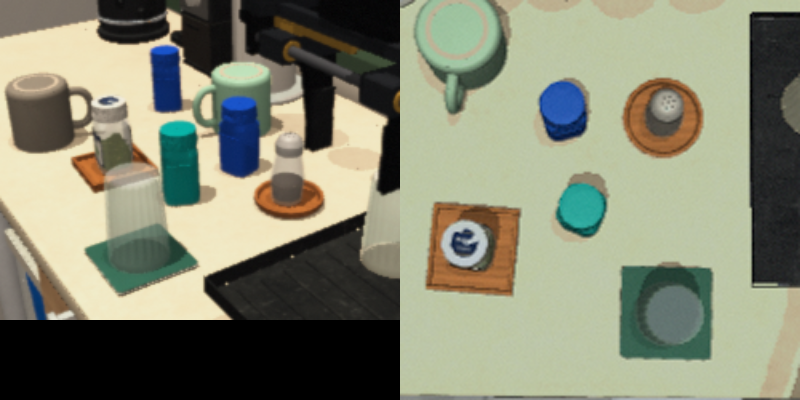

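```bash
python3 - <<'E'
from h import *
for k,c,z in(("glass",(671,313),.110),("coaster",(666.5,312),.006),("jar",(466,243.5),.103),("tray",(474,248.5),.012),("shaker",(665,105),.095),("dish",(663.5,117),.012)):
    print(k,np.round(ground("top",(220+(c[0]-400)/2-.25,150+c[1]/2-.25),z),4))
ticket.job_done()
E
```

```text
glass [0.4282 0.1977 0.11  ]
coaster [0.4287 0.1939 0.006 ]
jar [0.4935 0.3973 0.103 ]
tray [0.4936 0.3989 0.012 ]
shaker [0.6347 0.2026 0.095 ]
dish [0.6376 0.1978 0.012 ]
the job is handed in; nothing more can be done
```

The salt shaker is in the round dish, the spice jar in the square tray and the glass on the green coaster, and the job was handed in at about 30 s of the 109 s allowed. I parked the shaker on a free bit of worktop, then moved the glass to the coaster, the jar to the tray and the shaker to the dish.

**Centring:** The final top-view check put the glass about 4 mm, the jar about 2 mm and the shaker about 6 mm from their centres, against the 15 mm allowed. The fit to detections in both cameras disagreed with that check by a few millimetres and showed pixel residuals up to about 4.6. It still put all three within about 5 mm of their places.

**Resting and released:** In the last pictures all three stand upright. I felt contact force when setting each one down, and the open gripper is well clear of everything.

**Mugs, rack glass and look-alikes:** In the pictures the green and grey mugs, the rack glass and the blue and turquoise jars appear where they were. I did not measure their positions at the end.

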